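Move a row of cut glass to the setting rack, mirrored

ROBOT

A 6-joint arm with a two-finger parallel gripper is mounted at the origin on a cart in front of the work surface, level with it; the furniture and walls round the work are solid. World frame = base frame: x ahead of the robot, y to its left, z up, the work surface at z = 0. Lengths are in m, angles in degrees, forces in N, time in s.
With the tool pointing down it reaches from about 0.375 to 0.9 m from the base axis. Payload 3.1 kg.
Tool frame: the origin (TCP) lies between the finger pads; the fingertips stand 11 mm ahead of it and the grasp point (between the pads) lies 8 mm behind it; z points along the fingers, y is the direction in which the jaws open and shut (so a half turn about z gives the same grasp; the last joint's range is limited). The gripper opens to 87 mm and grips with 3 to 60 N. Pads are 19 mm wide; open, the fingers measure 117 mm over their backs; the gripper's body (75 mm by 190 mm) begins 51 mm behind the grasp point.
Start: joints at [57.554, 30.224, 82.088, -0, 67.689, -10.227], TCP at [0.236, 0.579, 0.234] pointing down, gripper open.
Joint ranges: [-176.69, 176.69], [-43.24, 126.21], [12.49, 139.97], [-82, 262], [0, 151.66], [-163.58, 163.58]. Speed limits (degrees/s): [159.86, 159.86, 180, 180, 180, 180].

INTERFACE

Orientations are given as a 3x3 rotation matrix whose columns are the frame's x, y, z axes.
In Python, from rig import bot, vision gives the robot as it stands. The module is installed in compiled form; this text tells all that it offers.
- The arm moves only by the tool jog_arm, never from a script. Its argument "rows" is a list of rows, each an object with "dp": the shift along the tool's x, y, z in mm, a list of three; "turn": the turn, a rotation vector about the tool's x, y, z in degrees, a list of three; "grip": the opening, from 0 (shut) to 1 (fully open). A call has 1 to 10 rows; each row is the pose to reach, as a shift and turn from the pose commanded when the call began, along the tool's axes at that moment; what a row does not reach only later rows make up. A row lasts 1/10 s, in which the tool goes at most 50 mm and 8.59 degrees, less where a joint would pass 70% of its speed; a pose out of reach is approached as far as the arm can. A call with a gripper value outside its range is refused whole. The fingers move at their own pace and stop on an object; the grip force is fixed at half the most. Time passes only in rows, so rows that repeat a pose let the fingers close. It gives the time, the measured TCP pose, the force and the opening at its end, in the units of the state.
- bot.read_state(): the state, without advancing time (a new reading comes with each control period).
- vision.capture(name): name is "scene" or "side" or "wrist"; returns (picture, depth): 384x512x3 uint8, red, green, blue; 384x512 float32, m along the optical axis (not along the pixel's ray), 0 where there is no reading.
- vision.camera_info(name): a dict with "vertical_fov" (degrees; the focal length in pixels is half the picture's height over the tangent of half this angle, whatever the lens; pixels are square), "cx", "cy" (the principal point, pixels), "k1" (the pictures are not rectified: a ray, as slopes to the right and down, at radius r is drawn at 1 + k1 r^2 times it, then the intrinsics apply), "position" and "rotation" of the camera in the world. Camera axes: x right, y down, z forward; pixel columns grow to the right and rows downward; lengths in m; the calibration is good to about 2 mm. A picture is of the moment at which its call begins: read the wrist's pose just before it. camera_info takes no time and is no camera call; for the wrist camera it gives the pose at the moment of the call.
- bot.hand_in(): hands the job in, once; it reports no verdict.
The state is a dict: "time_s": time; "joint_positions": joint angles; "qvel": joint speeds; "tau": joint torques, N m; "position": TCP position; "tcp_rot": TCP orientation; "force": force on the tool from outside, world axes, zero at the start; "moment": the same for the moment, N m; "opening": opening from 0.0 (shut) to 1.0 (fully open).
Only numpy, scipy, OpenCV 4.12 (cv2) and the standard library are available. Lean on these libraries where they do the work, as an engineer would, in place of code of your own. Each camera call takes 0.05 s, during which the arm holds its last target.

TASK

The panel is set face down, so the row of four cut glass pieces must be mirrored: move them all from the cutting rack to the empty setting rack in reverse order, so that the piece farthest left lies on the bed farthest right, and so on along the row. Each piece must end lying flat in the middle of its own cork bed, its length along the rack and the same side up as now.

Things in the scene. Friction and masses are not known exactly. Their poses are not given: they have to be found in the camera images.
- strip: Pale glass strip with nearly parallel long flanks, 20 mm (x) by 84 mm (y), 14 mm thick, 54 g. Origin: centre of its underside; z up. Pinch it across x.
- slab: Pale glass slab, a rough rectangle 54 mm (x) by 86 mm (y), 20 mm thick, about 210 g; flanks tapered a few degrees. Origin: centre of its underside; z up. Pinch it across x.
- chunk: Small pale glass chunk, six- to seven-sided, 35 mm (x) by 36 mm (y), 14 mm thick, 30 g. Origin: centre of its underside; z up. Its flat, nearly parallel flanks face +y and -y: pinch it across y. At the start its y axis points across the rack.
- sliver: Pale glass sliver, a slanted four-sided piece with oblique ends, 32 mm (x) by 77 mm (y), 14 mm thick, 52 g. Origin: centre of its underside; z up. Its long flanks are parallel, about 20 mm apart, and run turned 0.18 rad clockwise (seen from above) from its y axis: pinch it square across them, that is along its x axis turned -0.18 rad.
- strip_pad: Cork pad, 72 x 88 x 4 mm, fixed on the cutting rack, on which the strip lies at the start; it never moves and so still shows where in the row that piece came from. Origin: centre of its underside (12 mm above the table); y along the row, z up. The piece rests on its top, 4 mm above the origin.
- slab_pad: Cork pad, 72 x 88 x 4 mm, fixed on the cutting rack, on which the slab lies at the start; it never moves and so still shows where in the row that piece came from. Origin: centre of its underside (12 mm above the table); y along the row, z up. The piece rests on its top, 4 mm above the origin.
- chunk_pad: Cork pad, 72 x 88 x 4 mm, fixed on the cutting rack, on which the chunk lies at the start; it never moves and so still shows where in the row that piece came from. Origin: centre of its underside (12 mm above the table); y along the row, z up. The piece rests on its top, 4 mm above the origin.
- sliver_pad: Cork pad, 72 x 88 x 4 mm, fixed on the cutting rack, on which the sliver lies at the start; it never moves and so still shows where in the row that piece came from. Origin: centre of its underside (12 mm above the table); y along the row, z up. The piece rests on its top, 4 mm above the origin.
- cutting_rack: Low fixed rack, 85 mm (x) by 420 mm (y): plywood board 12 mm thick, end cheeks 24 mm high, open front and back. Origin: centre of its underside on the table; z up, y along the row to the robot's left, x away from the robot (turned at most 5 degrees). Carries the four pads at y = +145.5, +48.5, -48.5 and -145.5 mm (which is where varies). Stands before or behind the setting rack.
- setting_rack: Low fixed rack, 85 mm (x) by 420 mm (y): plywood board 12 mm thick, end cheeks 24 mm high, open front and back. Origin: centre of its underside on the table; z up, y along the row to the robot's left, x away from the robot (turned at most 5 degrees). Empty at the start. Four cork beds, 72 x 88 mm, centred at y = +145.5, +48.5, -48.5 and -145.5 mm, x = 0; tops 16 mm above the origin.
There are look-alikes about, which are no part of the job. Of the things shaped like the chunk, the glass one is meant.

How it is judged (in metres and radians):
At the end, for the whole second after the job is handed in: Each piece lies flat (0.1 rad), same side up, at rest on the setting-rack bed (height 3 mm) that mirrors its pad: its y in the setting rack is minus the pad's y in the cutting rack, its x 0 (14 mm each). y axes of strip, slab and sliver along the rack within 0.4 rad either way; chunk yaw free (((y of strip_pad in the frame of cutting_rack between 0.1255 and 0.1655 m and y of strip in the frame of setting_rack between -0.1595 and -0.1315 m) or (y of strip_pad in the frame of cutting_rack between 0.0285 and 0.0685 m and y of strip in the frame of setting_rack between -0.0625 and -0.0345 m) or (y of strip_pad in the frame of cutting_rack between -0.0685 and -0.0285 m and y of strip in the frame of setting_rack between 0.0345 and 0.0625 m) or (y of strip_pad in the frame of cutting_rack between -0.1655 and -0.1255 m and y of strip in the frame of setting_rack between 0.1315 and 0.1595 m)) and x of strip in the frame of setting_rack between -0.014 and 0.014 m and z of strip in the frame of setting_rack between 0.013 and 0.019 m and angle between each of strip, slab, chunk, sliver's own z axis and vertical below 0.1 rad and linear speed of each of strip, slab, chunk, sliver below 0.02 m/s and angle between the y axis of each of strip, slab, sliver and the y axis of setting_rack, either way round below 0.4 rad and ((y of slab_pad in the frame of cutting_rack between 0.1255 and 0.1655 m and y of slab in the frame of setting_rack between -0.1595 and -0.1315 m) or (y of slab_pad in the frame of cutting_rack between 0.0285 and 0.0685 m and y of slab in the frame of setting_rack between -0.0625 and -0.0345 m) or (y of slab_pad in the frame of cutting_rack between -0.0685 and -0.0285 m and y of slab in the frame of setting_rack between 0.0345 and 0.0625 m) or (y of slab_pad in the frame of cutting_rack between -0.1655 and -0.1255 m and y of slab in the frame of setting_rack between 0.1315 and 0.1595 m)) and x of slab in the frame of setting_rack between -0.014 and 0.014 m and z of slab in the frame of setting_rack between 0.013 and 0.019 m and ((y of chunk_pad in the frame of cutting_rack between 0.1255 and 0.1655 m and y of chunk in the frame of setting_rack between -0.1595 and -0.1315 m) or (y of chunk_pad in the frame of cutting_rack between 0.0285 and 0.0685 m and y of chunk in the frame of setting_rack between -0.0625 and -0.0345 m) or (y of chunk_pad in the frame of cutting_rack between -0.0685 and -0.0285 m and y of chunk in the frame of setting_rack between 0.0345 and 0.0625 m) or (y of chunk_pad in the frame of cutting_rack between -0.1655 and -0.1255 m and y of chunk in the frame of setting_rack between 0.1315 and 0.1595 m)) and x of chunk in the frame of setting_rack between -0.014 and 0.014 m and z of chunk in the frame of setting_rack between 0.013 and 0.019 m and ((y of sliver_pad in the frame of cutting_rack between 0.1255 and 0.1655 m and y of sliver in the frame of setting_rack between -0.1595 and -0.1315 m) or (y of sliver_pad in the frame of cutting_rack between 0.0285 and 0.0685 m and y of sliver in the frame of setting_rack between -0.0625 and -0.0345 m) or (y of sliver_pad in the frame of cutting_rack between -0.0685 and -0.0285 m and y of sliver in the frame of setting_rack between 0.0345 and 0.0625 m) or (y of sliver_pad in the frame of cutting_rack between -0.1655 and -0.1255 m and y of sliver in the frame of setting_rack between 0.1315 and 0.1595 m)) and x of sliver in the frame of setting_rack between -0.014 and 0.014 m and z of sliver in the frame of setting_rack between 0.013 and 0.019 m); the robot touches nothing.
It also fails if it takes over 93 s, if anything falls off the work surface, if the arm or the gripper's body presses on something with over 40 N, if the wrist force passes 120 N, or if a joint passes its speed limit or range.

## Working session

There is one attempt and no reset: what is moved stays moved. The work goes in short steps, Python scripts to look and compute and a tool call to move; the robot and the scene stay as the last step left them, time stands still between calls to the robot, and variables do not carry over. Pictures are saved under pics/ and viewed, and the job is handed in when it is done.

Besides the shell and the picture viewer there is one more tool, called after "Emit:" by a JSON object that holds its "name" and its "arguments". jog_arm: Moves the arm, as the interface text tells. Its arguments: {"type":"object","properties":{"rows":{"type":"array"}},"required":["rows"]}

```bash
mkdir -p pics; python3 - <<'E'
from rig import bot, vision
import cv2,numpy as np
s=bot.read_state();print(s)
for n in ["scene","side","wrist"]:
    i=vision.camera_info(n);p,d=vision.capture(n);print(n,i)
    cv2.imwrite(f"pics/{n}0.png",p[...,::-1]);np.save(f"pics/{n}0.npy",d)
E
```

```text
{'time_s': 0.0, 'joint_positions': array([ 5.75523308e+01,  3.02775339e+01,  8.21579439e+01, -4.73282684e-04,
        6.76895192e+01, -1.02264627e+01]), 'qvel': array([ 0.02420034, -0.02499571, -0.00808753, -0.08416648, -0.05380939,
       -0.0287188 ]), 'tau': array([-7.20349217e-04, -4.40045750e+01, -1.76589507e+01,  6.31219684e-02,
        5.84689470e-02, -1.66622181e-04]), 'position': array([0.23593558, 0.57797334, 0.23257833]), 'tcp_rot': array([[-9.25731642e-01,  3.78179286e-01, -1.16404686e-03],
       [ 3.78180887e-01,  9.25729881e-01, -1.84511895e-03],
       [ 3.79807190e-04, -2.14830527e-03, -9.99997620e-01]]), 'force': array([ 0.30122408, -0.53768635,  0.28792207]), 'moment': array([ 0.05246166,  0.01898438, -0.0226841 ]), 'opening': 0.9961300285537878}
scene {'vertical_fov': 51.9923621355087, 'cx': 257.6828275514708, 'cy': 196.7687923455325, 'k1': -0.046954024121735105, 'position': array([0.1922129 , 0.76283919, 0.61770107]), 'rotation': array([[-0.83538317, -0.37972353,  0.39742295],
       [-0.54947003,  0.5574886 , -0.62232559],
       [ 0.0147529 , -0.73825233, -0.67436329]])}
side {'vertical_fov': 49.084563506065415, 'cx': 262.56543057185115, 'cy': 201.24101729256802, 'k1': -0.09631105643266011, 'position': array([ 0.33734172, -0.45669823,  0.66402283]), 'rotation': array([[ 0.95746499, -0.19257224,  0.21488771],
       [-0.28831178, -0.60824566,  0.73953603],
       [-0.01170959, -0.77003452, -0.63789476]])}
wrist {'vertical_fov': 69.85181313395763, 'cx': 253.75842040484042, 'cy': 190.90125767318042, 'k1': -0.018773201015353375, 'position': array([0.15978524, 0.60986486, 0.38514313]), 'rotation': array([[ 0.37872187,  0.88311059,  0.27692134],
       [ 0.92550979, -0.36099233, -0.11452584],
       [-0.00117251,  0.29966685, -0.95404319]])}
```

View pics/scene0.png

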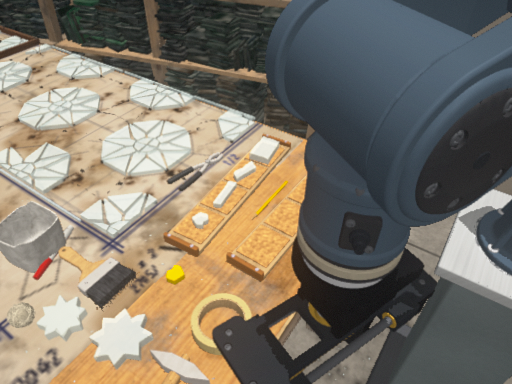

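View pics/side0.png

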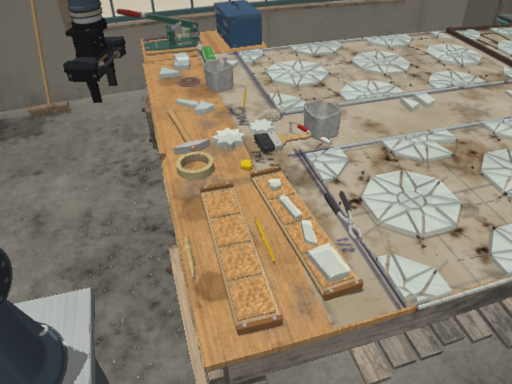

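View pics/wrist0.png

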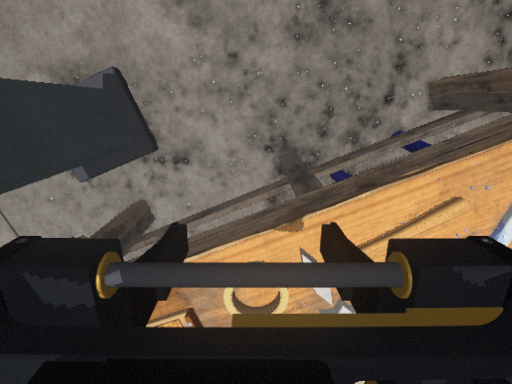

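The side view shows the setting rack in front, running from (215,185) to (265,325), and the cutting rack behind it. From the left, the cutting rack carries the chunk (275,183), two narrow pieces (290,207 and 308,231) and the slab (328,263). I'll enlarge that area.

```bash
cat > h.py <<'E'
import numpy as np,cv2
from rig import bot,vision
def K(i):
    f=192/np.tan(np.radians(i['vertical_fov'])/2)
    return np.array([[f,0,i['cx']],[0,f,i['cy']],[0,0,1]]),np.array([i['k1'],0,0,0.])
def rays(i,uv):
    k,D=K(i)
    n=cv2.undistortPoints(np.array(uv,float).reshape(-1,1,2),k,D).reshape(-1,2)
    return np.c_[n,np.ones(len(n))]
def onplane(i,uv,z):
    r=rays(i,uv)@np.array(i['rotation']).T;c=np.array(i['position'])
    return c+r*((z-c[2])/r[:,2])[:,None]
def cloud(i,d):
    v,u=np.mgrid[0:384,0:512]
    r=rays(i,np.c_[u.ravel(),v.ravel()])*d.reshape(-1,1)
    P=r@np.array(i['rotation']).T+np.array(i['position'])
    return P.reshape(384,512,3)
def proj(i,P):
    k,D=K(i);R=np.array(i['rotation']).T
    rv=cv2.Rodrigues(R)[0]
    return cv2.projectPoints(np.array(P,float).reshape(-1,1,3),rv,-R@np.array(i['position']),k,D)[0].reshape(-1,2)
E
python3 - <<'E'
import cv2
p=cv2.imread('pics/side0.png')[165:340,190:370]
cv2.imwrite('pics/sidec.png',cv2.resize(p,None,fx=3.4,fy=3.4,interpolation=cv2.INTER_CUBIC))
E
```

```text
(no output)
```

View pics/sidec.png

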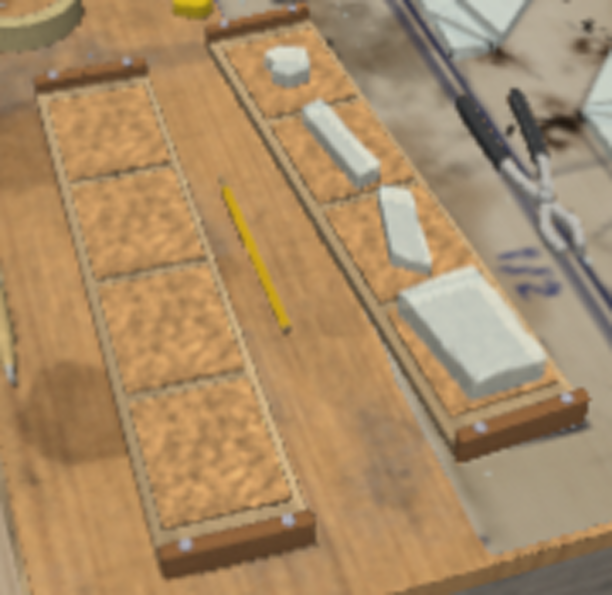

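```bash
python3 - <<'E'
from h import *
i=vision.camera_info('side')
d=np.load('pics/side0.npy');P=cloud(i,d)
f=lambda L:np.array(L)/3.4+[190,165]
for n,L in dict(setc=[(50,97),(150,83),(292,487),(163,527)],cut=[(220,50),(308,27),(560,380),(453,415)]).items():
    w=onplane(i,f(L),.016);print(n,w.round(4).tolist(),w.mean(0)[:2]); 
    print(np.degrees(np.arctan2(-(w[0]-w[3])[0],(w[0]-w[3])[1])),np.degrees(np.arctan2(-(w[1]-w[2])[0],(w[1]-w[2])[1])),np.linalg.norm(w[0]-w[3]),np.linalg.norm(w[1]-w[2]))
# cloud of pieces: z in .022...05
m=(P[...,2]>.0235)&(P[...,2]<.05)
m[:165]=0;m[340:]=0;m[:,:190]=0;m[:,370:]=0
n,l,st,c=cv2.connectedComponentsWithStats(m.astype(np.uint8))
for k in range(1,n):
    if st[k,4]>15:
        q=P[l==k];print(st[k],np.median(q,0).round(4),np.percentile(q[:,2],[50,90]).round(4),cv2.minAreaRect((q[:,:2]*1000).astype(np.float32)))
print(P[300,240],P[215,215],P[215,250])
E
```

```text
setc [[0.4274, 0.3667, 0.016], [0.5011, 0.3606, 0.016], [0.4894, -0.011, 0.016], [0.4157, -0.0153, 0.016]] [0.45838667 0.17522071]
-1.754725828893985 -1.7938566495329926 0.38215499105465395 0.3718014367414289
cut [[0.5614, 0.384, 0.016], [0.6345, 0.392, 0.016], [0.6626, 0.0134, 0.016], [0.5927, 0.0086, 0.016]] [0.61280055 0.1994837 ]
4.763782762668853 4.259192713798757 0.37669111002468575 0.379609411678284
[193 167  14   6  28] [0.4337 0.4592 0.0243] [0.0243 0.0254] ((431.0197448730469, 459.0577087402344), (35.566593170166016, 16.263029098510742), 9.789798736572266)
[268 179  13  10 101] [0.6004 0.3394 0.0283] [0.0283 0.0302] ((599.6556396484375, 341.2339782714844), (32.53884506225586, 30.187915802001953), 71.74987030029297)
[279 195  23  23 213] [0.6067 0.2424 0.0285] [0.0285 0.0301] ((607.9400024414062, 247.75335693359375), (21.911542892456055, 82.0911636352539), 9.130431175231934)
[301 220  16  24 238] [0.6173 0.1512 0.0284] [0.0284 0.03  ] ((616.6578369140625, 154.11798095703125), (72.83991241455078, 23.74783706665039), 80.02883911132812)
[307 244  43  37 897] [0.6217 0.0529 0.0347] [0.0347 0.0366] ((623.7423706054688, 56.79609298706055), (54.04774475097656, 85.72830200195312), 10.524773597717285)
[327 287  14   7  27] [ 0.6068 -0.0096  0.0243] [0.0243 0.0253] ((605.3203125, -9.22457504272461), (29.932607650756836, 7.622257232666016), 7.365964412689209)
[271 316   9   4  16] [ 0.4785 -0.0359  0.0243] [0.0243 0.0249] ((479.4344482421875, -35.467254638671875), (6.597757339477539, 14.028043746948242), 88.08968353271484)
[0.43041876 0.02670946 0.01638329] [0.43540703 0.28010317 0.01582703] [ 0.5183273   0.27566803 -0.00247272]
```

```bash
cat >> h.py <<'E'
from scipy.spatial.transform import Rotation as Ro
def go(x,y,z,yaw):
    "yaw: direction of tool y (deg from world x), tool down"
    s=bot.read_state();R=np.array(s['tcp_rot']);c,sn=np.cos(np.radians(yaw)),np.sin(np.radians(yaw))
    T=np.array([[-sn*-1*-1,c,0],[c,sn,0],[0,0,-1]]);T[:,0]=np.cross(T[:,1],T[:,2])
    dp=R.T@(np.array([x,y,z])-s['position'])*1000
    print('dp',dp.round(1).tolist(),'turn',Ro.from_matrix(R.T@T).as_rotvec(degrees=True).round(2).tolist(),'t',round(s['time_s'],2),'pos',s['position'].round(4),'open',round(s['opening'],3),'F',np.round(s['force'],1))
E
python3 -c "
from h import *
go(.53,.12,.4,0)"
```

```text
dp [-445.3, -313.2, -166.8] turn [-0.09, 0.04, 67.78] t 0.15 pos [0.236  0.5781 0.2328] open 1.003 F [ 0.5 -0.   0.6]
```

Emit:
{"name": "jog_arm", "arguments": {"rows": [{"dp": [-445,-313,-167],"turn": [0,0,67.8],"grip": 1},{"dp": [-445,-313,-167],"turn": [0,0,67.8],"grip": 1},{"dp": [-445,-313,-167],"turn": [0,0,67.8],"grip": 1},{"dp": [-445,-313,-167],"turn": [0,0,67.8],"grip": 1},{"dp": [-445,-313,-167],"turn": [0,0,67.8],"grip": 1},{"dp": [-445,-313,-167],"turn": [0,0,67.8],"grip": 1},{"dp": [-445,-313,-167],"turn": [0,0,67.8],"grip": 1},{"dp": [-445,-313,-167],"turn": [0,0,67.8],"grip": 1},{"dp": [-445,-313,-167],"turn": [0,0,67.8],"grip": 1},{"dp": [-445,-313,-167],"turn": [0,0,67.8],"grip": 1}]}}

```text
time_s: 1.15
position: [0.4947, 0.1744, 0.3807]
tcp_rot: [[0.0, 1.0, -0.0], [1.0, -0.0, 0.0], [0.0, -0.0, -1.0]]
force: [0.4, 0.4, 0.0]
opening: 1.001
```

```bash
python3 -c "
from h import *
go(.53,.12,.4,0)"
```

```text
dp [-54.3, 35.3, -19.3] turn [-0.02, -0.01, -0.03] t 1.15 pos [0.4947 0.1744 0.3807] open 1.001 F [0.4 0.4 0. ]
```

Emit:
{"name": "jog_arm", "arguments": {"rows": [{"dp": [-40,35,-20],"turn": [0,0,0],"grip": 1},{"dp": [-40,35,-20],"turn": [0,0,0],"grip": 1},{"dp": [-40,35,-20],"turn": [0,0,0],"grip": 1}]}}

```text
time_s: 1.45
position: [0.5301, 0.1349, 0.4002]
tcp_rot: [[0.003, 1.0, 0.0], [1.0, -0.003, 0.0], [0.0, 0.0, -1.0]]
force: [-0.8, 0.1, -0.3]
opening: 1.001
```

```bash
python3 -c "
from h import *
go(.53,.12,.4,0)
i=vision.camera_info('wrist');p,d=vision.capture('wrist')
cv2.imwrite('pics/w1.png',p[...,::-1]);np.save('pics/w1.npy',d);import pickle;pickle.dump(i,open('pics/w1.pkl','wb'))
cv2.imwrite('pics/w1c.png',cv2.resize(p[0:270,100:500,::-1],None,fx=2,fy=2,interpolation=cv2.INTER_CUBIC))"
```

```text
dp [-14.9, -0.0, 0.2] turn [0.01, -0.02, -0.19] t 1.45 pos [0.5301 0.1349 0.4002] open 1.001 F [-0.8  0.1 -0.3]
```

View pics/w1c.png

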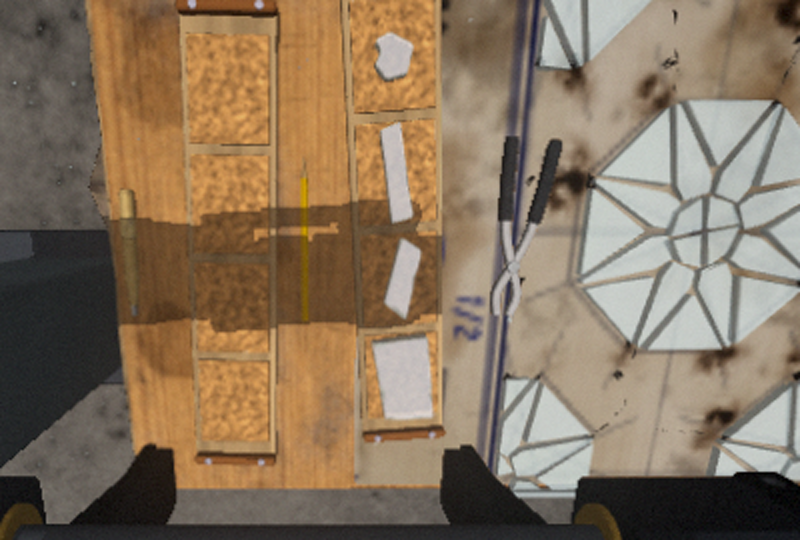

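The wrist view from above shows both racks whole. In crop pixels, the chunk is at (393,57), the strip (396,172), the sliver (402,278) and the slab (402,377). I'll measure these with colour and depth.

```bash
python3 - <<'E'
from h import *
import pickle
i=pickle.load(open('pics/w1.pkl','rb'));p=cv2.imread('pics/w1.png');d=np.load('pics/w1.npy');P=cloud(i,d)
f=lambda L:np.array(L)/2+[100,0]-.25
# cork outer corners of both racks (read off), bed dividers
for n,L in dict(setc=[(185,35),(270,33),(269,441),(200,442)],cut=[(442,416),(367,418),(437,112),(350,113)]).items():
    print(n,onplane(i,f(L),.016).round(4).tolist())
m=(P[...,2]>.023)&(P[...,2]<.05);m[240:]=0
n,l,st,c=cv2.connectedComponentsWithStats(m.astype(np.uint8))
for k in range(1,n):
    if st[k,4]>30:
        # pixels -> top plane
        v,u=np.nonzero(l==k);zt=np.percentile(P[l==k][:,2],60)
        w=onplane(i,np.c_[u,v],zt)[:,:2]*1000
        r=cv2.minAreaRect(w.astype(np.float32))
        print(st[k][:5],'z',zt.round(4),'mean',w.mean(0).round(1),'rect',np.round(r[0],1),np.round(r[1],1),round(r[2],1))
o=cv2.resize(p[0:220,160:340],None,fx=2.7,fy=2.7,interpolation=cv2.INTER_CUBIC);cv2.imwrite('pics/w1d.png',o)
E
```

```text
setc [[0.4259, 0.3633, 0.016], [0.499, 0.3643, 0.016], [0.4889, -0.015, 0.016], [0.4158, -0.0158, 0.016]]
cut [[0.6702, 0.0125, 0.016], [0.5919, 0.0106, 0.016], [0.6464, 0.3018, 0.016], [0.5688, 0.301, 0.016]]
[188   0  50   7 268] z 0.0251 mean [465.  382.7] rect [462.9 381.7] [ 8.8 81.9] 89.6
[287  16  20  24 344] z 0.0316 mean [603.3 342.7] rect [603.6 342.9] [32.  34.8] 1.7
[290  61  17  51 546] z 0.0317 mean [609.1 249. ] rect [608.6 249. ] [21.2 82.6] 10.7
[292 120  19  39 432] z 0.0313 mean [618.8 157.1] rect [618.3 156.2] [69.2 25. ] 79.2
[ 285  167   32   43 1089] z 0.0372 mean [624.1  62.4] rect [623.2  59.6] [54.6 86.3] 7.7
[  0 183  38  53 710] z 0.0389 mean [64.6 24.1] rect [58.5 19.9] [ 55.7 116.4] 5.7
[282 214  41   7 163] z 0.0249 mean [630.   -4.9] rect [630.2  -4.7] [83.2  9.8] 4.0
[197 227  40   5 143] z 0.0249 mean [450.6 -32.3] rect [451.6 -30.9] [ 9.2 82.2] 89.8
```

View pics/w1d.png

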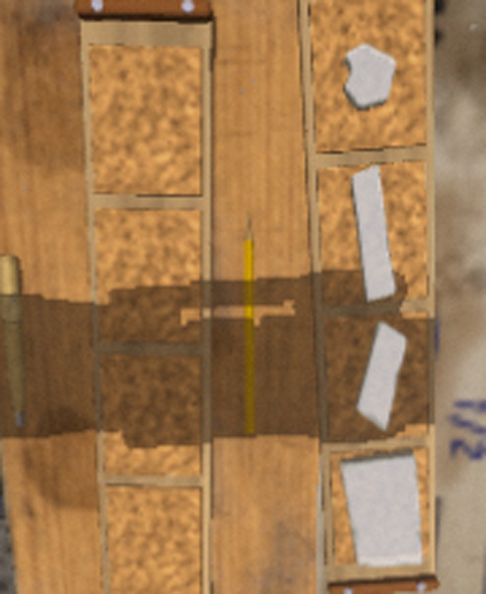

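```bash
python3 - <<'E'
from h import *
import pickle
i=pickle.load(open('pics/w1.pkl','rb'));p=cv2.imread('pics/w1.png')
f=lambda L:np.array(L)/2.7+[160,0]-.3
print(onplane(i,f([(374.25,233.75),(382,376)]),.030).round(4),onplane(i,f([(383,510)]),.036).round(4))
o=cv2.resize(p[10:110,275:325],None,fx=6,fy=6,interpolation=cv2.INTER_CUBIC)
s=cv2.imread('pics/side0.png')[172:196,258:294]
o2=cv2.resize(s,None,fx=10,fy=10,interpolation=cv2.INTER_CUBIC)
c=np.zeros((600,660,3),np.uint8);c[:,:300]=o;c[:240,300:]=o2[:, :360];cv2.imwrite('pics/chunk.png',c)
E
```

```text
[[0.6108 0.2497 0.03  ]
 [0.6202 0.1564 0.03  ]] [[0.6244 0.0605 0.036 ]]
```

View pics/chunk.png

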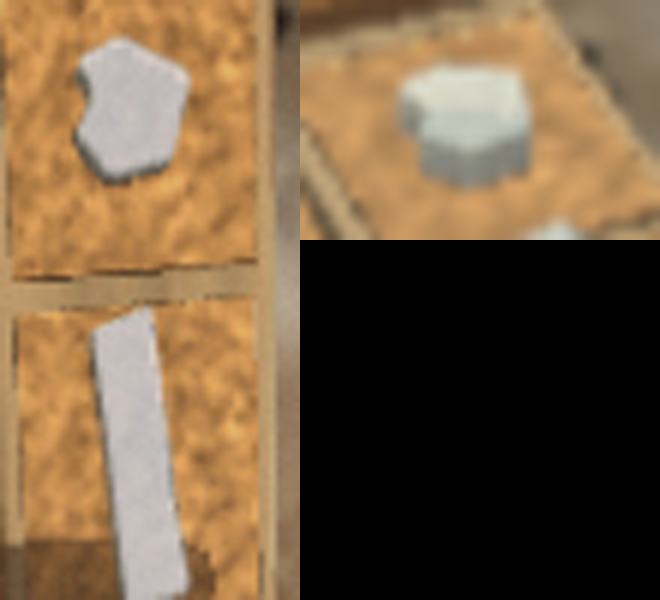

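```bash
python3 - <<'E'
from h import *
import pickle
i=pickle.load(open('pics/w1.pkl','rb'))
f=lambda L:np.array(L)/6+[275,10]-.4
print(onplane(i,f([(132,108),(80,70),(80,135),(188,78),(178,160)]),.030).round(4))
go(.624,.060,.12,6)
E
```

```text
[[0.604  0.3432 0.03  ]
 [0.5891 0.3528 0.03  ]
 [0.5896 0.3364 0.03  ]
 [0.6194 0.3507 0.03  ]
 [0.6176 0.33   0.03  ]]
dp [-76.1, 95.9, 279.4] turn [-0.1, -0.04, -6.08] t 1.5 pos [0.5287 0.1361 0.3996] open 1.001 F [-0.4  0.3 -0.4]
```

Emit:
{"name": "jog_arm", "arguments": {"rows": [{"dp": [-76,96,279],"turn": [0,0,-6.1],"grip": 1},{"dp": [-76,96,279],"turn": [0,0,-6.1],"grip": 1},{"dp": [-76,96,279],"turn": [0,0,-6.1],"grip": 1},{"dp": [-76,96,279],"turn": [0,0,-6.1],"grip": 1},{"dp": [-76,96,279],"turn": [0,0,-6.1],"grip": 1},{"dp": [-76,96,279],"turn": [0,0,-6.1],"grip": 1},{"dp": [-76,96,279],"turn": [0,0,-6.1],"grip": 1},{"dp": [-76,96,279],"turn": [0,0,-6.1],"grip": 1},{"dp": [-76,96,279],"turn": [0,0,-6.1],"grip": 1}]}}

```text
time_s: 2.4
position: [0.6253, 0.0616, 0.1234]
tcp_rot: [[-0.108, 0.994, 0.002], [0.994, 0.108, 0.0], [-0.0, 0.002, -1.0]]
force: [0.9, 0.1, 0.7]
opening: 1.004
```

```bash
python3 - <<'E'
from h import *
go(.624,.0595,.029,6)
i=vision.camera_info('wrist');p,d=vision.capture('wrist')
cv2.imwrite('pics/w2.png',p[...,::-1])
E
```

```text
dp [-2.0, -1.7, 94.4] turn [0.13, 0.0, 0.17] t 2.4 pos [0.6253 0.0616 0.1234] open 1.004 F [0.9 0.1 0.7]
```

View pics/w2.png

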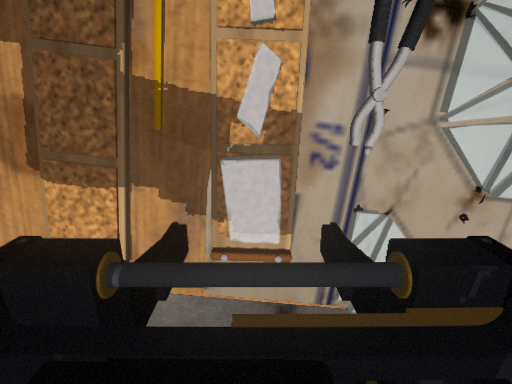

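The slab (222–282, 155–243) is square between the jaws, so I can descend and grip.

Emit:
{"name": "jog_arm", "arguments": {"rows": [{"dp": [-1,-1,50],"turn": [0,0,0],"grip": 1},{"dp": [-1,-1,80],"turn": [0,0,0],"grip": 1},{"dp": [-1,-1,91],"turn": [0,0,0],"grip": 1},{"dp": [-1,-1,91],"turn": [0,0,0],"grip": 1},{"dp": [-1,-1,91],"turn": [0,0,0],"grip": 0.4},{"dp": [-1,-1,91],"turn": [0,0,0],"grip": 0.4},{"dp": [-1,-1,91],"turn": [0,0,0],"grip": 0.4},{"dp": [-1,-1,91],"turn": [0,0,0],"grip": 0.4},{"dp": [-1,-1,91],"turn": [0,0,0],"grip": 0.4}]}}

```text
time_s: 3.35
position: [0.6246, 0.0589, 0.0308]
tcp_rot: [[-0.106, 0.994, 0.001], [0.994, 0.106, -0.0], [-0.0, 0.001, -1.0]]
force: [-0.1, 0.7, 1.0]
opening: 0.629
```

```bash
python3 - <<'E'
from h import *
go(.624,.0595,.029,6)
E
```

```text
dp [0.6, -0.5, 1.8] turn [0.05, 0.01, 0.07] t 3.35 pos [0.6246 0.0589 0.0308] open 0.629 F [-0.1  0.7  1. ]
```

Emit:
{"name": "jog_arm", "arguments": {"rows": [{"dp": [0,0,-30],"turn": [0,0,0],"grip": 0.4},{"dp": [0,0,-60],"turn": [0,0,0],"grip": 0.4},{"dp": [0,0,-60],"turn": [0,0,0],"grip": 0.4}]}}

```text
time_s: 3.65
position: [0.6271, 0.0589, 0.0937]
tcp_rot: [[-0.106, 0.994, 0.008], [0.994, 0.106, -0.001], [-0.001, 0.008, -1.0]]
force: [1.1, 0.3, -2.7]
opening: 0.592
```

```bash
python3 - <<'E'
from h import *
go(.462,.3195,.090,-1.65)
E
```

```text
dp [276.7, -136.6, 2.3] turn [0.44, 0.05, 7.73] t 3.65 pos [0.6271 0.0589 0.0937] open 0.592 F [ 1.1  0.3 -2.7]
```

```bash
python3 - <<'E'
from h import *
p,d=vision.capture('wrist')
cv2.imwrite('pics/w3.png',p[...,::-1])
p,d=vision.capture('side')
cv2.imwrite('pics/s3.png',cv2.resize(p[170:330,200:400,::-1],None,fx=3,fy=3));go(.462,.3195,.090,-1.65)
E
```

```text
dp [276.2, -133.7, 0.2] turn [0.01, 0.0, 7.73] t 3.75 pos [0.6242 0.059  0.0902] open 0.595 F [-0.1 -0.3 -3. ]
```

View pics/w3.png

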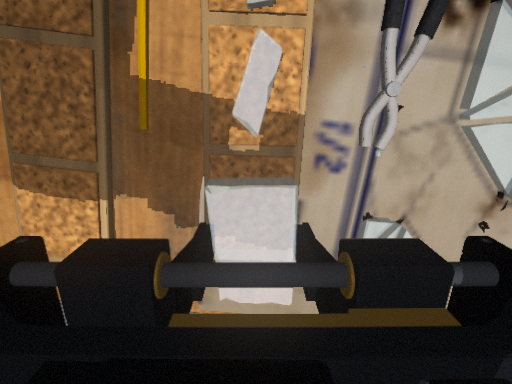

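View pics/s3.png

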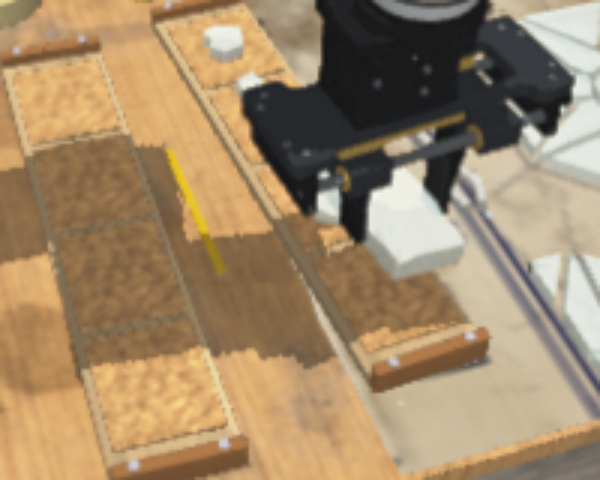

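The slab is held level, so I'll carry it to the +145.5 bed.

Emit:
{"name": "jog_arm", "arguments": {"rows": [{"dp": [40,-19,0],"turn": [0,0,2],"grip": 0.4},{"dp": [80,-38,0],"turn": [0,0,4],"grip": 0.4},{"dp": [120,-57,0],"turn": [0,0,6],"grip": 0.4},{"dp": [160,-77,0],"turn": [0,0,7.7],"grip": 0.4},{"dp": [200,-97,0],"turn": [0,0,7.7],"grip": 0.4},{"dp": [240,-116,0],"turn": [0,0,7.7],"grip": 0.4},{"dp": [265,-128,0],"turn": [0,0,7.7],"grip": 0.4},{"dp": [276,-134,0],"turn": [0,0,7.7],"grip": 0.4},{"dp": [276,-134,0],"turn": [0,0,7.7],"grip": 0.4},{"dp": [276,-134,0],"turn": [0,0,7.7],"grip": 0.4}]}}

```text
time_s: 4.75
position: [0.4621, 0.3184, 0.0895]
tcp_rot: [[0.028, 1.0, -0.001], [1.0, -0.028, -0.001], [-0.001, -0.001, -1.0]]
force: [-0.3, -0.4, -2.4]
opening: 0.595
```

```bash
python3 - <<'E'
from h import *
go(.462,.3195,.0315,-1.65)
p,d=vision.capture('wrist')
cv2.imwrite('pics/w4.png',p[...,::-1])
E
```

```text
dp [1.1, -0.1, 58.0] turn [-0.04, 0.06, 0.03] t 4.75 pos [0.4621 0.3184 0.0895] open 0.595 F [-0.3 -0.4 -2.4]
```

View pics/w4.png

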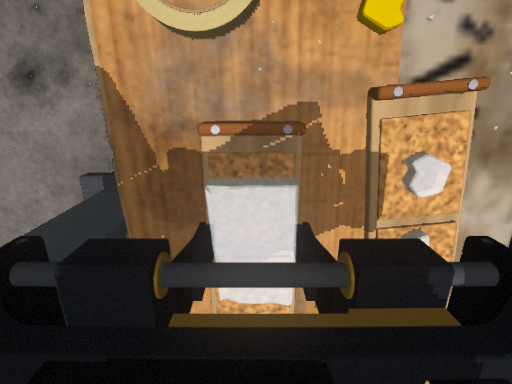

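Emit:
{"name": "jog_arm", "arguments": {"rows": [{"dp": [1,0,35],"turn": [0,0,0],"grip": 0.4},{"dp": [1,0,50],"turn": [0,0,0],"grip": 0.4},{"dp": [1,0,56],"turn": [0,0,0],"grip": 0.4},{"dp": [1,0,56],"turn": [0,0,0],"grip": 0.4},{"dp": [1,0,57.5],"turn": [0,0,0],"grip": 0.4},{"dp": [1,0,57.5],"turn": [0,0,0],"grip": 0.4}]}}

```text
time_s: 5.4
position: [0.4633, 0.3194, 0.034]
tcp_rot: [[0.029, 1.0, 0.002], [1.0, -0.029, 0.0], [0.0, 0.002, -1.0]]
force: [0.5, -1.5, 3.5]
opening: 0.591
```

Emit:
{"name": "jog_arm", "arguments": {"rows": [{"dp": [0,0,0],"turn": [0,0,0],"grip": 0.7},{"dp": [0,0,0],"turn": [0,0,0],"grip": 0.8},{"dp": [0,0,0],"turn": [0,0,0],"grip": 0.9},{"dp": [0,0,0],"turn": [0,0,0],"grip": 1},{"dp": [0,0,-40],"turn": [0,0,0],"grip": 1},{"dp": [0,0,-80],"turn": [0,0,0],"grip": 1},{"dp": [0,0,-100],"turn": [0,0,0],"grip": 1}]}}

```text
time_s: 6.1
position: [0.4632, 0.3211, 0.1354]
tcp_rot: [[0.028, 1.0, 0.004], [1.0, -0.028, 0.002], [0.002, 0.004, -1.0]]
force: [0.1, 0.5, 0.2]
opening: 0.994
```

```bash
python3 - <<'E'
from h import *
go(.604,.343,.12,-3)
p,d=vision.capture('wrist')
cv2.imwrite('pics/w5.png',p[...,::-1])
E
```

```text
dp [25.8, 140.1, 16.0] turn [0.22, -0.11, 1.4] t 6.1 pos [0.4632 0.3211 0.1354] open 0.994 F [0.1 0.5 0.2]
```

View pics/w5.png

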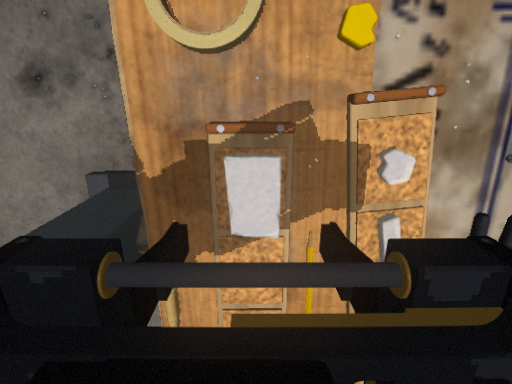

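The slab is on its bed at (253,196), flat and nearly central. Next is the chunk at (397,167).

Emit:
{"name": "jog_arm", "arguments": {"rows": [{"dp": [13,70,8],"turn": [0,0,1.4],"grip": 1},{"dp": [20,110,12],"turn": [0,0,1.4],"grip": 1},{"dp": [26,140,14],"turn": [0,0,1.4],"grip": 1},{"dp": [26,140,14],"turn": [0,0,1.4],"grip": 1},{"dp": [26,140,14],"turn": [0,0,1.4],"grip": 1},{"dp": [26,140,14],"turn": [0,0,1.4],"grip": 1}]}}

```text
time_s: 6.75
position: [0.6005, 0.342, 0.1178]
tcp_rot: [[0.052, 0.999, -0.003], [0.999, -0.052, -0.001], [-0.001, -0.003, -1.0]]
force: [0.9, -0.8, 0.8]
opening: 1.0
```

```bash
python3 - <<'E'
from h import *
go(.604,.343,.0295,-3)
i=vision.camera_info('wrist');p,d=vision.capture('wrist')
cv2.imwrite('pics/w6.png',cv2.resize(p[100:260,170:350,::-1],None,fx=3.6,fy=3.6,interpolation=cv2.INTER_CUBIC))
import pickle;pickle.dump(i,open('pics/w6.pkl','wb'))
E
```

```text
dp [1.3, 3.8, 88.3] turn [-0.19, 0.07, 0.01] t 6.75 pos [0.6005 0.342  0.1178] open 1.0 F [ 0.9 -0.8  0.8]
```

View pics/w6.png

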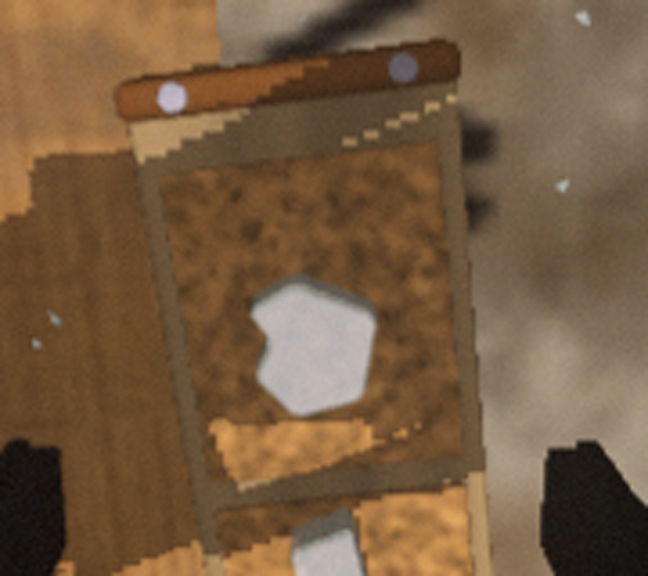

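```bash
python3 - <<'E'
from h import *
import pickle
i=pickle.load(open('pics/w6.pkl','rb'))
f=lambda L:np.array(L)/3.6+[170,100]-.36
print(onplane(i,f([(313,347),(250,310),(376,320),(313,283),(313,415)]),.030).round(4))
go(.604,.343,.0295,-4)
E
```

```text
[[0.6032 0.3445 0.03  ]
 [0.5878 0.3552 0.03  ]
 [0.6195 0.3509 0.03  ]
 [0.6041 0.3614 0.03  ]
 [0.6023 0.3258 0.03  ]]
dp [1.1, 3.7, 88.7] turn [-0.16, 0.06, 1.02] t 6.8 pos [0.6005 0.3421 0.1182] open 1.0 F [ 0.5 -0.  -0.6]
```

Emit:
{"name": "jog_arm", "arguments": {"rows": [{"dp": [2,3,45],"turn": [0,0,1],"grip": 1},{"dp": [2,3,75],"turn": [0,0,1],"grip": 1},{"dp": [2,3,87],"turn": [0,0,1],"grip": 0.8},{"dp": [2,3,87],"turn": [0,0,1],"grip": 0.6},{"dp": [2,3,87],"turn": [0,0,1],"grip": 0.2},{"dp": [2,3,87],"turn": [0,0,1],"grip": 0.2},{"dp": [2,3,87],"turn": [0,0,1],"grip": 0.2},{"dp": [2,3,87],"turn": [0,0,1],"grip": 0.2},{"dp": [2,3,87],"turn": [0,0,1],"grip": 0.2},{"dp": [2,3,87],"turn": [0,0,1],"grip": 0.2}]}}

```text
time_s: 7.8
position: [0.6056, 0.3442, 0.0321]
tcp_rot: [[0.07, 0.998, 0.0], [0.998, -0.07, 0.0], [0.0, 0.0, -1.0]]
force: [-2.1, -0.5, 4.0]
opening: 0.361
```

Emit:
{"name": "jog_arm", "arguments": {"rows": [{"dp": [0,0,0],"turn": [0,0,0],"grip": 0.2},{"dp": [0,0,-10],"turn": [0,0,0],"grip": 0.2},{"dp": [0,0,-30],"turn": [0,0,0],"grip": 0.2},{"dp": [0,0,-60],"turn": [0,0,0],"grip": 0.2},{"dp": [0,0,-60],"turn": [0,0,0],"grip": 0.2},{"dp": [0,0,-60],"turn": [0,0,0],"grip": 0.2}]}}

```text
time_s: 8.4
position: [0.6063, 0.3443, 0.0929]
tcp_rot: [[0.07, 0.998, 0.002], [0.998, -0.07, 0.001], [0.001, 0.002, -1.0]]
force: [-0.3, -0.4, -1.3]
opening: 0.358
```

```bash
python3 - <<'E'
from h import *
go(.4535,.0291,.090,-1.65)
i=vision.camera_info('wrist');p,d=vision.capture('wrist')
cv2.imwrite('pics/w7.png',cv2.resize(p[100:320,130:370,::-1],None,fx=2.5,fy=2.5,interpolation=cv2.INTER_CUBIC))
E
```

```text
dp [-325.2, -130.3, 2.4] turn [0.12, -0.05, -2.36] t 8.4 pos [0.6063 0.3443 0.0929] open 0.358 F [-0.3 -0.4 -1.3]
```

View pics/w7.png

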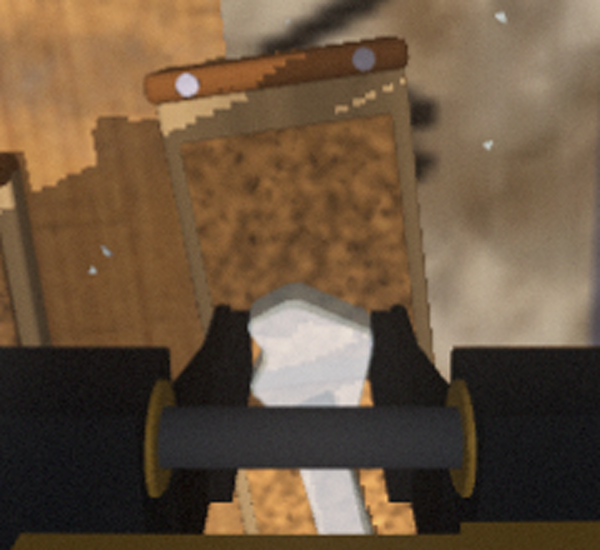

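The chunk is held. I'll carry it to the −145.5 bed.

Emit:
{"name": "jog_arm", "arguments": {"rows": [{"dp": [-41,-16,0],"turn": [0,0,-2.4],"grip": 0.2},{"dp": [-82,-33,0],"turn": [0,0,-2.4],"grip": 0.2},{"dp": [-123,-49,0],"turn": [0,0,-2.4],"grip": 0.2},{"dp": [-164,-66,0],"turn": [0,0,-2.4],"grip": 0.2},{"dp": [-205,-82,0],"turn": [0,0,-2.4],"grip": 0.2},{"dp": [-246,-99,0],"turn": [0,0,-2.4],"grip": 0.2},{"dp": [-287,-115,0],"turn": [0,0,-2.4],"grip": 0.2},{"dp": [-325,-130,0],"turn": [0,0,-2.4],"grip": 0.2},{"dp": [-325,-130,0],"turn": [0,0,-2.4],"grip": 0.2},{"dp": [-325,-130,0],"turn": [0,0,-2.4],"grip": 0.2}]}}

```text
time_s: 9.45
position: [0.4526, 0.0284, 0.0911]
tcp_rot: [[0.031, 1.0, -0.002], [1.0, -0.031, 0.001], [0.0, -0.002, -1.0]]
force: [0.1, 0.4, -0.7]
opening: 0.355
```

```bash
python3 - <<'E'
from h import *
go(.4535,.0291,.0335,-1.65)
E
```

```text
dp [0.7, 1.0, 57.6] turn [-0.1, -0.03, -0.13] t 9.45 pos [0.4526 0.0284 0.0911] open 0.355 F [ 0.1  0.4 -0.7]
```

Emit:
{"name": "jog_arm", "arguments": {"rows": [{"dp": [1,1,35],"turn": [0,0,0],"grip": 0.2},{"dp": [1,1,50],"turn": [0,0,0],"grip": 0.2},{"dp": [1,1,55],"turn": [0,0,0],"grip": 0.2},{"dp": [1,1,57],"turn": [0,0,0],"grip": 0.2},{"dp": [1,1,58],"turn": [0,0,0],"grip": 0.2},{"dp": [1,1,58],"turn": [0,0,0],"grip": 0.2}]}}

```text
time_s: 10.05
position: [0.4547, 0.0303, 0.0342]
tcp_rot: [[0.027, 1.0, 0.001], [1.0, -0.027, -0.0], [-0.0, 0.001, -1.0]]
force: [-0.0, 0.2, -0.3]
opening: 0.349
```

Emit:
{"name": "jog_arm", "arguments": {"rows": [{"dp": [0,0,1],"turn": [0,0,0],"grip": 0.2},{"dp": [0,0,2],"turn": [0,0,0],"grip": 0.2},{"dp": [0,0,2],"turn": [0,0,0],"grip": 0.2}]}}

```text
time_s: 10.35
position: [0.4545, 0.03, 0.0321]
tcp_rot: [[0.029, 1.0, 0.001], [1.0, -0.029, -0.0], [-0.0, 0.001, -1.0]]
force: [1.1, 0.5, 0.8]
opening: 0.351
```

Emit:
{"name": "jog_arm", "arguments": {"rows": [{"dp": [0,0,1],"turn": [0,0,0],"grip": 0.2},{"dp": [0,0,1],"turn": [0,0,0],"grip": 0.2},{"dp": [0,0,1],"turn": [0,0,0],"grip": 0.2}]}}

```text
time_s: 10.65
position: [0.4546, 0.03, 0.032]
tcp_rot: [[0.028, 1.0, 0.001], [1.0, -0.028, -0.0], [-0.0, 0.001, -1.0]]
force: [-0.3, 0.3, 11.1]
opening: 0.354
```

Contact. Release and retreat.

Emit:
{"name": "jog_arm", "arguments": {"rows": [{"dp": [0,0,-0.5],"turn": [0,0,0],"grip": 0.45},{"dp": [0,0,-0.5],"turn": [0,0,0],"grip": 0.6},{"dp": [0,0,-0.5],"turn": [0,0,0],"grip": 0.8},{"dp": [0,0,-0.5],"turn": [0,0,0],"grip": 1},{"dp": [0,0,-30],"turn": [0,0,0],"grip": 1},{"dp": [0,0,-70],"turn": [0,0,0],"grip": 1},{"dp": [0,0,-100],"turn": [0,0,0],"grip": 1},{"dp": [0,0,-100],"turn": [0,0,0],"grip": 1}]}}

```text
time_s: 11.45
position: [0.4565, 0.0297, 0.1338]
tcp_rot: [[0.028, 1.0, 0.008], [1.0, -0.028, -0.001], [-0.001, 0.008, -1.0]]
force: [-0.4, -0.0, -0.1]
opening: 0.961
```

```bash
python3 - <<'E'
from h import *
go(.6105,.249,.11,7.5)
i=vision.camera_info('wrist');p,d=vision.capture('wrist')
cv2.imwrite('pics/w8.png',p[...,::-1])
E
```

```text
dp [223.6, 147.6, 24.7] turn [0.43, 0.1, -9.11] t 11.45 pos [0.4565 0.0297 0.1338] open 0.961 F [-0.4 -0.  -0.1]
```

View pics/w8.png

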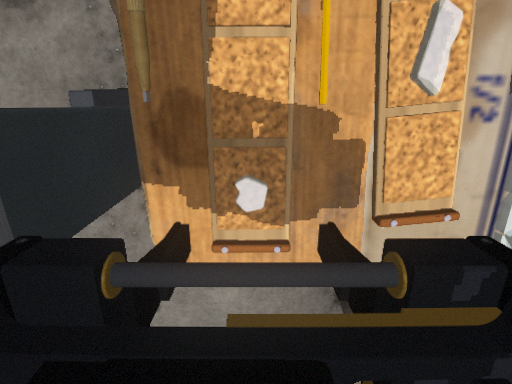

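The chunk is centred on its bed at (251,194). The strip is next.

Emit:
{"name": "jog_arm", "arguments": {"rows": [{"dp": [40,27,5],"turn": [0,0,-3],"grip": 1},{"dp": [80,53,10],"turn": [0,0,-6],"grip": 1},{"dp": [120,80,15],"turn": [0,0,-9.1],"grip": 1},{"dp": [160,106,20],"turn": [0,0,-9.1],"grip": 1},{"dp": [200,132,22],"turn": [0,0,-9.1],"grip": 1},{"dp": [224,148,22],"turn": [0,0,-9.1],"grip": 1},{"dp": [224,148,22],"turn": [0,0,-9.1],"grip": 1},{"dp": [224,148,22],"turn": [0,0,-9.1],"grip": 1}]}}

```text
time_s: 12.3
position: [0.6069, 0.2497, 0.1064]
tcp_rot: [[-0.131, 0.991, -0.004], [0.991, 0.131, -0.001], [-0.001, -0.004, -1.0]]
force: [-0.6, -0.9, -0.6]
opening: 1.005
```

```bash
python3 - <<'E'
from h import *
i=vision.camera_info('wrist');p,d=vision.capture('wrist')
go(.6105,.249,.0295,7.5)
cv2.imwrite('pics/w9.png',cv2.resize(p[100:260,170:350,::-1],None,fx=3.6,fy=3.6,interpolation=cv2.INTER_CUBIC))
import pickle;pickle.dump(i,open('pics/w9.pkl','wb'))
E
```

```text
dp [-0.4, 4.3, 77.2] turn [-0.27, 0.05, -0.01] t 12.35 pos [0.6066 0.249  0.1067] open 1.005 F [ 0.4 -0.3  0.4]
```

View pics/w9.png

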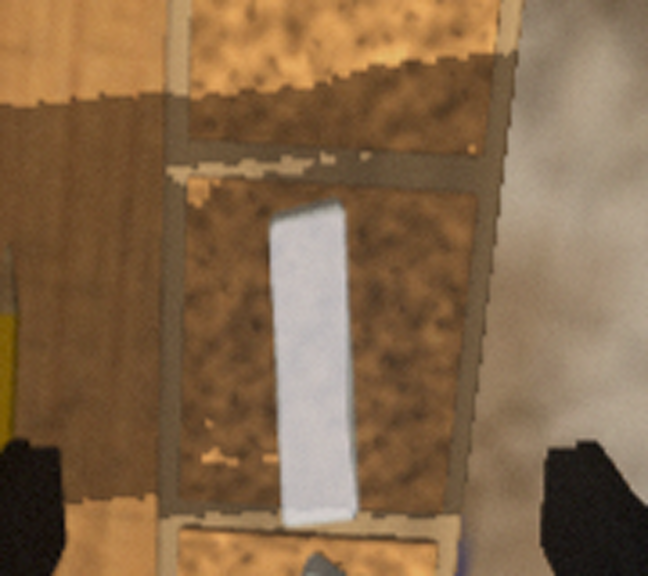

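```bash
python3 - <<'E'
from h import *
import pickle
i=pickle.load(open('pics/w9.pkl','rb'))
f=lambda L:np.array(L)/3.6+[170,100]-.36
w=onplane(i,f([(307,215),(319,520),(344,205),(270,225),(284,525),(354,515)]),.030);print(w.round(4))
v=w[0]-w[1];print((w[0]+w[1])/2,np.degrees(np.arctan2(-v[0],v[1])))
go(.6105,.249,.0295,9)
E
```

```text
[[0.6028 0.2885 0.03  ]
 [0.6164 0.21   0.03  ]
 [0.611  0.292  0.03  ]
 [0.5945 0.285  0.03  ]
 [0.6076 0.2074 0.03  ]
 [0.6251 0.2126 0.03  ]]
[0.6095885  0.24927289 0.03      ] 9.819207663809165
dp [-0.4, 4.3, 77.2] turn [-0.27, 0.04, -1.51] t 12.35 pos [0.6066 0.249  0.1067] open 1.005 F [ 0.4 -0.3  0.4]
```

Emit:
{"name": "jog_arm", "arguments": {"rows": [{"dp": [0,1.5,45],"turn": [0,0,-2],"grip": 1},{"dp": [0,1.5,70],"turn": [0,0,-2],"grip": 0.9},{"dp": [0,1.5,76],"turn": [0,0,-2],"grip": 0.7},{"dp": [0,1.5,76],"turn": [0,0,-2],"grip": 0.5},{"dp": [0,1.5,76],"turn": [0,0,-2],"grip": 0.3},{"dp": [0,1.5,76],"turn": [0,0,-2],"grip": 0.05},{"dp": [0,1.5,76],"turn": [0,0,-2],"grip": 0.05},{"dp": [0,1.5,76],"turn": [0,0,-2],"grip": 0.05},{"dp": [0,1.5,76],"turn": [0,0,-2],"grip": 0.05},{"dp": [0,1.5,76],"turn": [0,0,-2],"grip": 0.05}]}}

```text
time_s: 13.35
position: [0.6101, 0.2501, 0.033]
tcp_rot: [[-0.165, 0.986, 0.0], [0.986, 0.165, 0.0], [0.0, 0.0, -1.0]]
force: [0.3, -0.5, 0.6]
opening: 0.266
```

Emit:
{"name": "jog_arm", "arguments": {"rows": [{"dp": [0,0,0],"turn": [0,0,0],"grip": 0.05},{"dp": [0,0,-10],"turn": [0,0,0],"grip": 0.05},{"dp": [0,0,-30],"turn": [0,0,0],"grip": 0.05},{"dp": [0,0,-60],"turn": [0,0,0],"grip": 0.05},{"dp": [0,0,-60],"turn": [0,0,0],"grip": 0.05},{"dp": [0,0,-60],"turn": [0,0,0],"grip": 0.05}]}}

```text
time_s: 13.95
position: [0.6104, 0.2501, 0.0937]
tcp_rot: [[-0.165, 0.986, 0.002], [0.986, 0.165, 0.0], [0.0, 0.002, -1.0]]
force: [-1.1, 0.4, -0.6]
opening: 0.217
```

```bash
python3 - <<'E'
from h import *
go(.4563,.126,.090,-1.65)
i=vision.camera_info('wrist');p,d=vision.capture('wrist')
cv2.imwrite('pics/w10.png',cv2.resize(p[100:320,130:370,::-1],None,fx=2.5,fy=2.5,interpolation=cv2.INTER_CUBIC))
E
```

```text
dp [-97.0, -172.5, 3.4] turn [0.11, -0.02, 11.13] t 13.95 pos [0.6104 0.2501 0.0937] open 0.217 F [-1.1  0.4 -0.6]
```

View pics/w10.png

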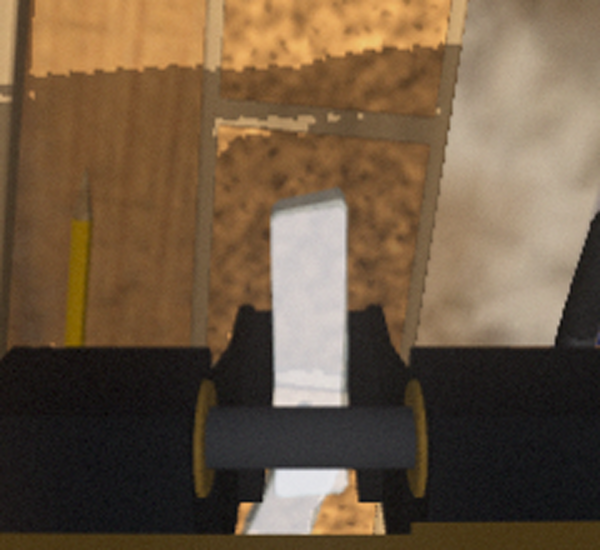

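The strip is held straight. I'll carry it to the −48.5 bed.

Emit:
{"name": "jog_arm", "arguments": {"rows": [{"dp": [-20,-35,0],"turn": [0,0,4],"grip": 0.05},{"dp": [-40,-71,0],"turn": [0,0,8],"grip": 0.05},{"dp": [-60,-107,0],"turn": [0,0,11.1],"grip": 0.05},{"dp": [-80,-142,0],"turn": [0,0,11.1],"grip": 0.05},{"dp": [-97,-172.5,0],"turn": [0,0,11.1],"grip": 0.05},{"dp": [-97,-172.5,0],"turn": [0,0,11.1],"grip": 0.05},{"dp": [-97,-172.5,0],"turn": [0,0,11.1],"grip": 0.05},{"dp": [-97,-172.5,0],"turn": [0,0,11.1],"grip": 0.05}]}}

```text
time_s: 14.8
position: [0.4571, 0.1261, 0.0925]
tcp_rot: [[0.028, 1.0, 0.001], [1.0, -0.028, 0.0], [0.0, 0.001, -1.0]]
force: [0.4, 0.1, -1.7]
opening: 0.218
```

```bash
python3 - <<'E'
from h import *
go(.4563,.126,.0335,-1.65)
E
```

```text
dp [-0.2, -0.9, 59.0] turn [0.07, -0.01, 0.03] t 14.8 pos [0.4571 0.1261 0.0925] open 0.218 F [ 0.4  0.1 -1.7]
```

Emit:
{"name": "jog_arm", "arguments": {"rows": [{"dp": [0,-1,35],"turn": [0,0,0],"grip": 0.05},{"dp": [0,-1,50],"turn": [0,0,0],"grip": 0.05},{"dp": [0,-1,56],"turn": [0,0,0],"grip": 0.05},{"dp": [0,-1,58],"turn": [0,0,0],"grip": 0.05},{"dp": [0,-1,59],"turn": [0,0,0],"grip": 0.05},{"dp": [0,-1,59],"turn": [0,0,0],"grip": 0.05},{"dp": [0,-1,59],"turn": [0,0,0],"grip": 0.05}]}}

```text
time_s: 15.5
position: [0.4554, 0.126, 0.0344]
tcp_rot: [[0.028, 1.0, 0.002], [1.0, -0.028, 0.0], [0.0, 0.002, -1.0]]
force: [-0.7, -0.3, 0.2]
opening: 0.219
```

Emit:
{"name": "jog_arm", "arguments": {"rows": [{"dp": [0,0,1],"turn": [0,0,0],"grip": 0.05},{"dp": [0,0,1.5],"turn": [0,0,0],"grip": 0.05},{"dp": [0,0,1.5],"turn": [0,0,0],"grip": 0.05},{"dp": [0,0,1.5],"turn": [0,0,0],"grip": 0.05}]}}

```text
time_s: 15.9
position: [0.4551, 0.1259, 0.0328]
tcp_rot: [[0.028, 1.0, 0.001], [1.0, -0.028, 0.0], [0.0, 0.001, -1.0]]
force: [-0.4, -0.0, 5.6]
opening: 0.213
```

Contact at 5.6 N, so I'll release and look.

Emit:
{"name": "jog_arm", "arguments": {"rows": [{"dp": [0,0,-0.5],"turn": [0,0,0],"grip": 0.3},{"dp": [0,0,-0.5],"turn": [0,0,0],"grip": 0.5},{"dp": [0,0,-0.5],"turn": [0,0,0],"grip": 0.7},{"dp": [0,0,-0.5],"turn": [0,0,0],"grip": 0.9},{"dp": [0,0,-30],"turn": [0,0,0],"grip": 1},{"dp": [0,0,-70],"turn": [0,0,0],"grip": 1},{"dp": [0,0,-90],"turn": [0,0,0],"grip": 1},{"dp": [0,0,-90],"turn": [0,0,0],"grip": 1}]}}

```text
time_s: 16.7
position: [0.4567, 0.126, 0.1247]
tcp_rot: [[0.028, 1.0, 0.006], [1.0, -0.028, 0.0], [0.0, 0.006, -1.0]]
force: [1.0, 0.2, -0.3]
opening: 0.853
```

```bash
python3 - <<'E'
from h import *
go(.6198,.1563,.11,-12)
i=vision.camera_info('wrist');p,d=vision.capture('wrist')
cv2.imwrite('pics/w11.png',p[...,::-1])
E
```

```text
dp [34.8, 162.1, 15.7] turn [0.36, -0.05, 10.39] t 16.7 pos [0.4567 0.126  0.1247] open 0.853 F [ 1.   0.2 -0.3]
```

View pics/w11.png

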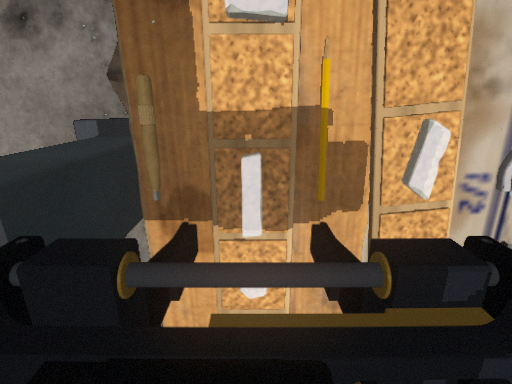

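The strip is centred on its bed at (251,195). Only the sliver is left.

Emit:
{"name": "jog_arm", "arguments": {"rows": [{"dp": [9,41,5],"turn": [0,0,4],"grip": 1},{"dp": [18,82,8],"turn": [0,0,8],"grip": 1},{"dp": [27,123,12],"turn": [0,0,10.4],"grip": 1},{"dp": [35,162,15],"turn": [0,0,10.4],"grip": 1},{"dp": [35,162,15],"turn": [0,0,10.4],"grip": 1},{"dp": [35,162,15],"turn": [0,0,10.4],"grip": 1},{"dp": [35,162,15],"turn": [0,0,10.4],"grip": 1}]}}

```text
time_s: 17.45
position: [0.6152, 0.1561, 0.1055]
tcp_rot: [[0.208, 0.978, -0.005], [0.978, -0.208, -0.0], [-0.001, -0.005, -1.0]]
force: [-1.4, -0.8, -0.3]
opening: 1.001
```

```bash
python3 - <<'E'
from h import *
i=vision.camera_info('wrist');p,d=vision.capture('wrist')
go(.6198,.1563,.0295,-12)
cv2.imwrite('pics/w12.png',cv2.resize(p[100:260,170:350,::-1],None,fx=3.6,fy=3.6,interpolation=cv2.INTER_CUBIC))
import pickle;pickle.dump(i,open('pics/w12.pkl','wb'))
E
```

```text
dp [1.2, 4.6, 76.5] turn [-0.23, 0.07, -0.02] t 17.5 pos [0.6154 0.1561 0.106 ] open 1.001 F [-0.6  0.   0.2]
```

View pics/w12.png

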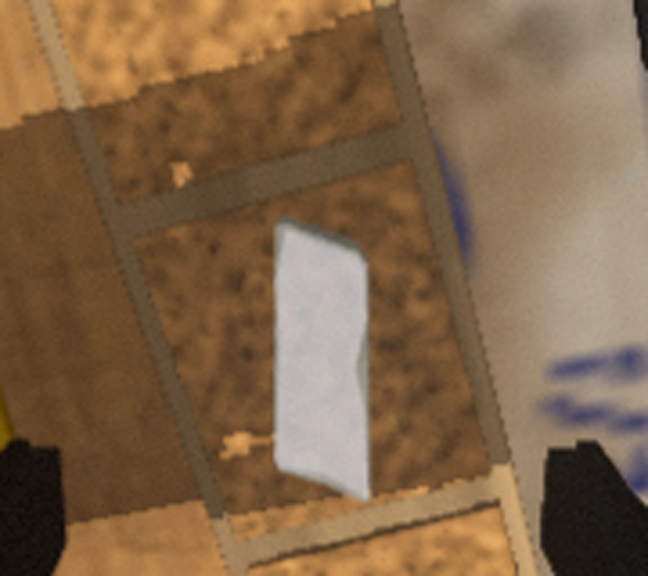

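```bash
python3 - <<'E'
from h import *
import pickle
i=pickle.load(open('pics/w12.pkl','rb'))
f=lambda L:np.array(L)/3.6+[170,100]-.36
print(onplane(i,f([(322,360)]),.030).round(4))
go(.6198,.1563,.0295,-12)
E
```

```text
[[0.6203 0.1586 0.03  ]]
dp [1.2, 4.6, 76.5] turn [-0.23, 0.07, -0.02] t 17.5 pos [0.6154 0.1561 0.106 ] open 1.001 F [-0.6  0.   0.2]
```

Emit:
{"name": "jog_arm", "arguments": {"rows": [{"dp": [2,2,45],"turn": [0,0,0],"grip": 1},{"dp": [2,2,70],"turn": [0,0,0],"grip": 0.9},{"dp": [2,2,76],"turn": [0,0,0],"grip": 0.7},{"dp": [2,2,76],"turn": [0,0,0],"grip": 0.5},{"dp": [2,2,76],"turn": [0,0,0],"grip": 0.3},{"dp": [2,2,76],"turn": [0,0,0],"grip": 0.05},{"dp": [2,2,76],"turn": [0,0,0],"grip": 0.05},{"dp": [2,2,76],"turn": [0,0,0],"grip": 0.05},{"dp": [2,2,76],"turn": [0,0,0],"grip": 0.05},{"dp": [2,2,76],"turn": [0,0,0],"grip": 0.05}]}}

```text
time_s: 18.5
position: [0.6202, 0.1578, 0.0315]
tcp_rot: [[0.208, 0.978, 0.0], [0.978, -0.208, 0.0], [0.0, 0.0, -1.0]]
force: [-0.3, -0.5, 4.0]
opening: 0.26
```

Emit:
{"name": "jog_arm", "arguments": {"rows": [{"dp": [0,0,0],"turn": [0,0,0],"grip": 0.05},{"dp": [0,0,0],"turn": [0,0,0],"grip": 0.05},{"dp": [0,0,-10],"turn": [0,0,0],"grip": 0.05},{"dp": [0,0,-30],"turn": [0,0,0],"grip": 0.05},{"dp": [0,0,-60],"turn": [0,0,0],"grip": 0.05},{"dp": [0,0,-60],"turn": [0,0,0],"grip": 0.05},{"dp": [0,0,-60],"turn": [0,0,0],"grip": 0.05}]}}

```text
time_s: 19.2
position: [0.6205, 0.1579, 0.0922]
tcp_rot: [[0.208, 0.978, 0.002], [0.978, -0.208, 0.0], [0.0, 0.002, -1.0]]
force: [-0.3, 0.5, -0.1]
opening: 0.265
```

```bash
python3 - <<'E'
from h import *
go(.4591,.223,.090,-12)
i=vision.camera_info('wrist');p,d=vision.capture('wrist')
cv2.imwrite('pics/w13.png',cv2.resize(p[100:320,130:370,::-1],None,fx=2.5,fy=2.5,interpolation=cv2.INTER_CUBIC))
E
```

```text
dp [30.1, -171.5, 1.9] turn [0.1, -0.03, -0.02] t 19.2 pos [0.6205 0.1579 0.0922] open 0.265 F [-0.3  0.5 -0.1]
```

View pics/w13.png

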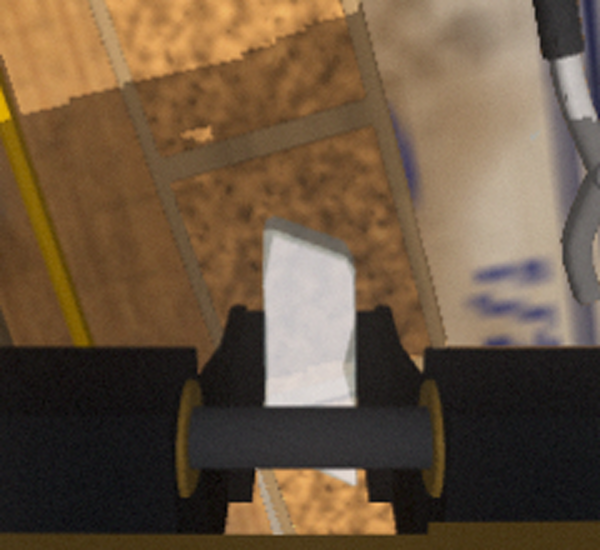

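Emit:
{"name": "jog_arm", "arguments": {"rows": [{"dp": [7,-40,0],"turn": [0,0,0],"grip": 0.05},{"dp": [14,-80,0],"turn": [0,0,0],"grip": 0.05},{"dp": [21,-120,0],"turn": [0,0,0],"grip": 0.05},{"dp": [28,-160,0],"turn": [0,0,0],"grip": 0.05},{"dp": [30,-171.5,0],"turn": [0,0,0],"grip": 0.05},{"dp": [30,-171.5,0],"turn": [0,0,0],"grip": 0.05},{"dp": [30,-171.5,0],"turn": [0,0,0],"grip": 0.05}]}}

```text
time_s: 19.95
position: [0.4601, 0.2229, 0.091]
tcp_rot: [[0.208, 0.978, 0.002], [0.978, -0.208, 0.0], [0.0, 0.002, -1.0]]
force: [0.4, 0.2, -1.0]
opening: 0.261
```

```bash
python3 - <<'E'
from h import *
go(.4591,.223,.033,-12)
E
```

```text
dp [-0.2, -1.1, 58.0] turn [0.09, -0.03, -0.01] t 19.95 pos [0.4601 0.2229 0.091 ] open 0.261 F [ 0.4  0.2 -1. ]
```

Emit:
{"name": "jog_arm", "arguments": {"rows": [{"dp": [0,0,35],"turn": [0,0,0],"grip": 0.05},{"dp": [0,0,50],"turn": [0,0,0],"grip": 0.05},{"dp": [0,0,56],"turn": [0,0,0],"grip": 0.05},{"dp": [0,0,58],"turn": [0,0,0],"grip": 0.05},{"dp": [0,0,59],"turn": [0,0,0],"grip": 0.05},{"dp": [0,0,59],"turn": [0,0,0],"grip": 0.05},{"dp": [0,0,59],"turn": [0,0,0],"grip": 0.05}]}}

```text
time_s: 20.65
position: [0.4592, 0.223, 0.033]
tcp_rot: [[0.208, 0.978, 0.002], [0.978, -0.208, 0.0], [0.001, 0.001, -1.0]]
force: [-0.1, 0.1, -0.5]
opening: 0.266
```

Emit:
{"name": "jog_arm", "arguments": {"rows": [{"dp": [0,0,1],"turn": [0,0,0],"grip": 0.05},{"dp": [0,0,1.5],"turn": [0,0,0],"grip": 0.05},{"dp": [0,0,1.5],"turn": [0,0,0],"grip": 0.05},{"dp": [0,0,1.5],"turn": [0,0,0],"grip": 0.05}]}}

```text
time_s: 21.05
position: [0.459, 0.223, 0.0315]
tcp_rot: [[0.208, 0.978, 0.001], [0.978, -0.208, 0.0], [0.0, 0.001, -1.0]]
force: [-0.5, -0.3, 5.0]
opening: 0.258
```

Emit:
{"name": "jog_arm", "arguments": {"rows": [{"dp": [0,0,-0.5],"turn": [0,0,0],"grip": 0.35},{"dp": [0,0,-0.5],"turn": [0,0,0],"grip": 0.5},{"dp": [0,0,-0.5],"turn": [0,0,0],"grip": 0.7},{"dp": [0,0,-0.5],"turn": [0,0,0],"grip": 0.8},{"dp": [0,0,-30],"turn": [0,0,0],"grip": 0.8},{"dp": [0,0,-70],"turn": [0,0,0],"grip": 0.8},{"dp": [0,0,-120],"turn": [0,0,0],"grip": 1},{"dp": [0,0,-170],"turn": [0,0,0],"grip": 1},{"dp": [0,0,-220],"turn": [0,0,0],"grip": 1},{"dp": [0,0,-240],"turn": [0,0,0],"grip": 1}]}}

```text
time_s: 22.05
position: [0.4606, 0.2235, 0.2758]
tcp_rot: [[0.208, 0.978, 0.009], [0.978, -0.208, 0.002], [0.004, 0.008, -1.0]]
force: [0.7, -0.4, -0.3]
opening: 0.987
```

```bash
python3 - <<'E'
from h import *
go(.53,.1,.40,0)
E
```

```text
dp [-105.9, 94.5, -123.9] turn [0.49, -0.18, -12.01] t 22.05 pos [0.4606 0.2235 0.2758] open 0.987 F [ 0.7 -0.4 -0.3]
```

Emit:
{"name": "jog_arm", "arguments": {"rows": [{"dp": [-100,90,-120],"turn": [0,0,-12],"grip": 1},{"dp": [-100,90,-120],"turn": [0,0,-12],"grip": 1},{"dp": [-100,90,-120],"turn": [0,0,-12],"grip": 1},{"dp": [-100,90,-120],"turn": [0,0,-12],"grip": 1},{"dp": [-100,90,-120],"turn": [0,0,-12],"grip": 1},{"dp": [-100,90,-120],"turn": [0,0,-12],"grip": 1},{"dp": [-100,90,-120],"turn": [0,0,-12],"grip": 1}]}}

```text
time_s: 22.75
position: [0.5242, 0.1072, 0.3891]
tcp_rot: [[-0.0, 1.0, -0.004], [1.0, 0.0, 0.001], [0.001, -0.004, -1.0]]
force: [-0.6, -0.1, -0.3]
opening: 0.999
```

```bash
python3 - <<'E'
from h import *
i=vision.camera_info('wrist');p,d=vision.capture('wrist')
go(.53,.1,.4,0)
cv2.imwrite('pics/w14.png',cv2.resize(p[0:270,100:400,::-1],None,fx=2.2,fy=2.2,interpolation=cv2.INTER_CUBIC))
P=cloud(i,d)
m=(P[...,2]>.022)&(P[...,2]<.05);m[240:]=0
n,l,st,c=cv2.connectedComponentsWithStats(m.astype(np.uint8))
ps=[]
for k in range(1,n):
    if st[k,4]>30:
        v,u=np.nonzero(l==k);zt=np.median(P[l==k][:,2])
        w=onplane(i,np.c_[u,v],zt)[:,:2]*1000
        r=cv2.minAreaRect(w.astype(np.float32))
        th=np.radians(-1.65);D=np.array(r[0])-[457.7,174.5]
        print(st[k],'z',zt.round(4),'rect',np.round(r[0],1),np.round(r[1],1),round(r[2],1),'rack xy',np.round([D@[np.cos(th),np.sin(th)],D@[-np.sin(th),np.cos(th)]],1))
E
```

```text
dp [-7.3, 5.7, -11.0] turn [-0.23, -0.02, 0.05] t 22.8 pos [0.5242 0.1073 0.3891] open 0.997 F [ 0.   0.4 -0.5]
[ 201    0   33   55 1638] z 0.0371 rect [463.8 311.8] [78.9 51.4] 88.8 rack xy [  2.2 137.5]
[208  64  18  47 546] z 0.0313 rect [458.7 220. ] [73.5 24.9] 79.2 rack xy [-0.3 45.5]
[212 119  12  45 472] z 0.0309 rect [456.7 125.8] [81.3 20.7] 87.5 rack xy [  0.4 -48.7]
[  0 170  40  66 902] z 0.035 rect [60.8  5.3] [ 51.8 139.8] 4.8 rack xy [-391.9 -180.5]
[211 182  17  18 234] z 0.0306 rect [455.6  30.8] [35.1 31.1] 87.3 rack xy [   2.  -143.7]
[286 204  42   7 189] z 0.0247 rect [629.1  -4.6] [82.3 10.3] 3.9 rack xy [ 176.4 -174.1]
[199 217  41   6 175] z 0.0244 rect [452.4 -32.3] [ 9.8 81.7] 88.5 rack xy [   0.7 -206.8]
```

View pics/w14.png

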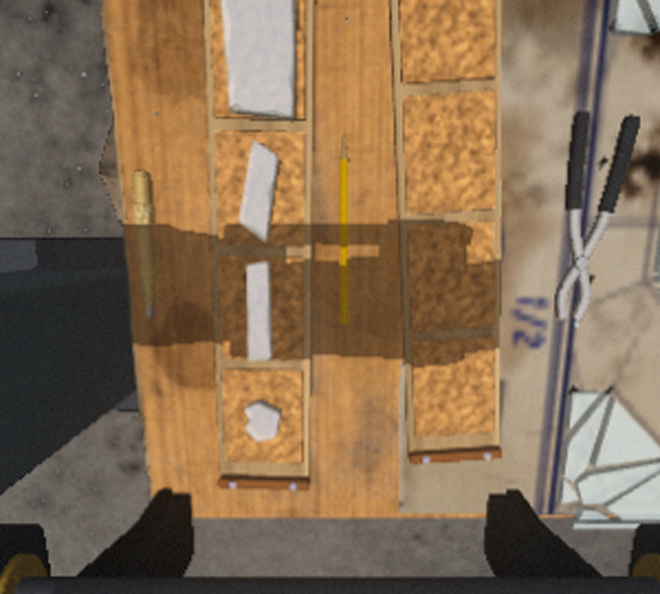

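```bash
python3 - <<'E'
from h import *
i=vision.camera_info('side');p,d=vision.capture('side')
cv2.imwrite('pics/s15.png',cv2.resize(p[165:345,180:370,::-1],None,fx=3.2,fy=3.2,interpolation=cv2.INTER_CUBIC))
P=cloud(i,d)
m=(P[...,2]>.0235)&(P[...,2]<.05);m[:165]=0;m[340:]=0;m[:,:190]=0;m[:,370:]=0
n,l,st,c=cv2.connectedComponentsWithStats(m.astype(np.uint8))
for k in range(1,n):
    if st[k,4]>30:
        q=P[l==k];r=cv2.minAreaRect((q[:,:2]*1000).astype(np.float32));th=np.radians(-1.65);D=np.array(r[0])-[457.7,174.5]
        print(st[k],np.percentile(q[:,2],60).round(4),np.round(r[1],1),'rack xy',np.round([D@[np.cos(th),np.sin(th)],D@[-np.sin(th),np.cos(th)]],1))
E
```

```text
[208 186  29  27 552] 0.0349 [52.8 88.9] rack xy [  0.6 142.3]
[225 216  11  23 215] 0.029 [71.1 21.9] rack xy [-1.7 43.6]
[231 242  17  33 289] 0.0288 [83.6 19.9] rack xy [ -2.7 -49.7]
[242 286  18  17 222] 0.0294 [36.1 30.6] rack xy [  -1.8 -146.5]
```

View pics/s15.png

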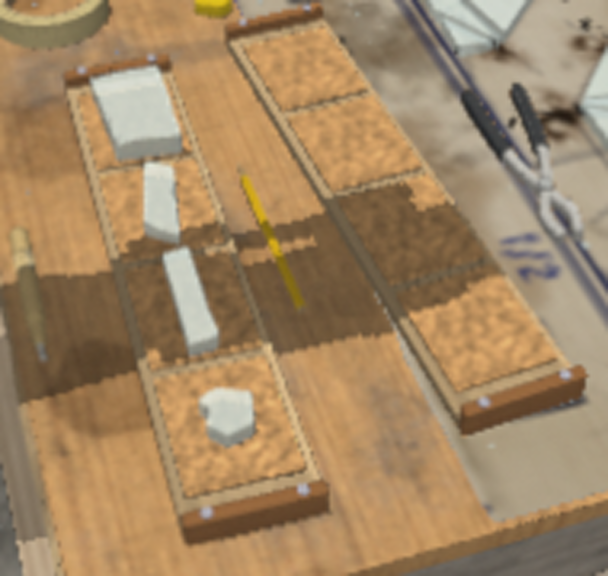

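All four pieces lie flat on their mirrored beds, within about 5 mm of centre. I'm handing the job in.

```bash
python3 -c "
from rig import bot
print(bot.hand_in())"
```

```text
the job is handed in; nothing more can be done
None
```

I moved all four glass pieces to the setting rack in mirrored order and handed the job in at about 23 s. The hand-in gives no verdict.

- **Placement:** from left to right the setting rack now holds slab, sliver, strip and chunk. The cutting rack held chunk, strip, sliver and slab.
- **Last checks:** in the final wrist and side depth views, all pieces lie flat and same side up on their beds. They are within about 3 mm of centre across the rack and 5 mm along it, against a limit of 14 mm. The arm was well clear of everything at hand-in.
- **Disagreements:** the final wrist view cut off the slab's far end, so its raw reading was 137.5 mm. The whole slab in the side view reads 142.3 mm, against a target of 145.5 mm, and I trusted that one. For the other pieces, the two cameras differ by up to 4 mm.
- **Grip:** the jaws closed about 3 mm further while lifting the slab and 4 mm further on the strip. A picture just after each lift showed both still held straight, so no regrasp was needed.

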